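# Check the CO2 line with the push-on test gauge

### The arm

A 6-joint arm with a two-finger parallel gripper is mounted at the origin on the work surface. World frame = base frame: x ahead of the robot, y to its left, z up, the work surface at z = 0. Lengths are in m, angles in rad, forces in N, time in s.
With the tool pointing down it reaches from about 0.375 to 0.9 m from the base axis. Payload 3.1 kg.
Tool frame: the origin (TCP) lies midway between the tips of the shut fingers; the grasp point (between the pads) lies 19 mm behind it; x points along the fingers, y is the direction in which the jaws open and shut, and the axes are right-handed (so a half turn about x gives the same grasp; the last joint's range is limited). The gripper opens to 87 mm and grips with 3 to 60 N. Pads are 19 mm wide; open, the fingers measure 117 mm over their backs; the gripper's body (75 mm by 190 mm) begins 51 mm behind the grasp point.
Start: joints at [1.012, 0.527, 1.433, -0, 1.181, -0.178], TCP at [0.232, 0.58, 0.197] pointing down, gripper open.
Joint ranges: [-3.08, 3.08], [-0.75, 2.2], [0.22, 2.44], [-1.43, 4.57], [0, 2.65], [-2.85, 2.85]. Speed limits (rad/s): [2.79, 2.79, 3.14, 3.14, 3.14, 3.14].

### API

Orientations are given as a unit quaternion [x, y, z, w].
In Python, from rig import get_obs, imaging, robot gives the robot as it stands.
- The arm moves only by the shell command python3 -m inch 'ROWS' [FORCE]. ROWS is JSON, a list of rows, each a list of 3 entries, a list of its own where there are three numbers: the finger opening in mm, from 0 to 87, then the shift along the tool's x, y, z in mm, then the turn, a rotation vector about the tool's x, y, z in degrees. In form: [[grip, [dx, dy, dz], [wx, wy, wz]], ...]. A call has 1 to 12 rows; each row shifts and turns the pose as measured when the row begins, along the tool's axes as they then stand; what a row does not reach is not made up. A row lasts 1/8 s, in which the tool goes at most 62.5 mm and 10.7 degrees, less where a joint would pass 70% of its speed; a pose out of reach is approached as far as the arm can. A call with a gripper value outside its range is refused whole. The fingers move at their own pace and stop on an object; FORCE is the grip in N (left out, the last holds). Time passes only in rows, so rows that do not move let the fingers close. It gives the time, the measured TCP pose, the force and the opening at its end, in the units of the state.
- get_obs(): the state, without advancing time (a new reading comes with each control period).
- imaging.camera(name): name is "side" or "top" or "wrist"; returns the picture (420x560x3 uint8, red, green, blue); there is no depth.
- imaging.camera_params(name): a dict with "camera_matrix" (3x3 intrinsics, pixels), "xyz" and "rotation" of the camera in the world. Camera axes: x right, y down, z forward; pixel columns grow to the right and rows downward; lengths in m; the calibration is good to about 2 mm. A picture is of the moment at which its call begins: read the wrist's pose just before it. camera_params takes no time and is no camera call; for the wrist camera it gives the pose at the moment of the call.
- robot.hand_in(): hands the job in, once; it reports no verdict.
Trained networks look in the newest picture that a camera, given by its name, has taken for a name from the list of things; names that differ only in an ending like _2 or _b are one class to them, and where a whole thing is asked for, a point or a joint stands for the part that bears it (a point fixed in the world has none). Each returns a list of dicts, best first, with "confidence" (0 to 1); they miss things now and then, are a little off and sometimes report something else, mostly with a low value. They report only what shows in the picture. A call takes as long as a camera call. They do not tell look-alikes from the thing itself.
- imaging.cut_out(camera, target): "pixels" (420x560 bool, what is visible of it) and "box" ([centre column, centre row, width, height] in pixels, round what is visible of it).
- imaging.tip_of(camera, target): "pixel" ([column, row] in pixels: a listed point, or the origin of a listed thing).
The state is a dict: "time": time; "q": joint angles; "joint_velocities": joint speeds; "joint_torque": joint torques, N m; "position": TCP position; "tool_rot": TCP orientation; "ft_force": force on the tool from outside, world axes, zero at the start; "moment": the same for the moment, N m; "grip_width": finger opening in m.
Only numpy, scipy, OpenCV 4.12 (cv2) and the standard library are available. Lean on these libraries where they do the work, as an engineer would, in place of code of your own. Each camera call takes 0.05 s, during which the arm holds its last target. There are 200 camera calls.

### The job

Check the gas line of the CO2 console: take the test gauge (the tool with the dial) up and off its forked hook, set its coupler squarely over the tilted test nipple on the console's sloping panel, and press it on along the nipple's axis until the jaws snap over the bulb and the coupler is fully home on the nipple's hexagon, opening the valve pin. Keep the gauge gripped and pressed fully home against the valve's spring: the program finishes while holding it there, because it rises and the valve closes again if let go. Leave the purge plug on the other hook and everything else on the bench where it is.

Things in the scene. Friction and masses are not known exactly. Their poses are not given: they have to be found in the camera images.
- gauge: The test gauge, a loose hand tool 165 mm tall, about 0.3 kg: coupler below, thin neck, flange, dial, black grip on top. Origin: centre of the coupler's open mouth, its lower end. z axis: up the tool's axis to the grip; the dial faces -x and up. At the start it hangs upright on either of the stand's two hooks, yaw within 0.15 rad of the stand's.
- coupler_top (a point): On the gauge's axis, 40 mm up from the mouth: top of the steel coupler, 30 mm in diameter, hollow from below with a bore 16 mm in diameter and 28 mm deep. Four sprung jaws sit 10 mm up the bore and leave a 10 mm opening. Above it a neck 12 mm in diameter runs up 40 mm to the flange.
- flange (a point): On the gauge's axis, 80 mm up from the mouth: underside of the round hanging flange, 38 mm in diameter, 6 mm thick, which rests on the hook's prongs.
- dial (a point): Middle of the gauge's round dial face, 40 mm in diameter. The dial sits on the -x side of a 24 mm square steel block (86 to 113 mm up from the mouth) and reaches 60 mm out from the axis, between 90 and 142 mm up.
- grip (a point): Middle of the gauge's black rectangular grip, on the tool's axis, 140 mm up from the coupler's mouth; same axes as gauge. The grip is 28 mm along x and 34 mm along y and runs from 112 to 165 mm up.
- nipple: The steel test nipple, fixed on the console's sloping panel. Origin: centre of the top face of its hexagon, 23 mm across, 12 mm off the panel. z axis: the nipple's axis, out of the panel, leaning 0.44 rad from vertical towards the console's front (-x). The coupler is fully home when its mouth lies at this origin with both z axes parallel; any turn about the axis will do.
- bulb (a point): Centre of the nipple's round bulb, 14 mm in diameter, 20 mm up the nipple's axis, on a stem 9 mm in diameter. The coupler's jaws meet the bulb with the mouth 16 mm above the hexagon, take 10 to 15 N to spread, pass the bulb's middle at 10 mm and have closed behind it at 4 mm.
- pin_tip (a point): Tip of the brass valve pin when shut, 5 mm in diameter, 36 mm up the nipple's axis. The bore's end meets it with the mouth 8 mm above the hexagon; from there the spring pushes back with 3 N, rising to 13 N at home, where the mouth stops hard on the hexagon. A steady push of about 20 N along the axis takes the coupler home.
- valve (a joint): Travel in m of the nipple's spring-loaded valve pin: 0 shut (out), 0.008 with the coupler fully home; open above 0.006. If let go, the snapped-on coupler rises until its jaws catch the bulb, and the pin is back under 0.005.
- console: White gas mixing console, fixed, 210 mm wide (y), 170 mm deep (x), 45 mm high at its front (-x), 111 mm at its back. Its sloping panel carries the nipple 42 mm to +y of the middle, a display, two small knobs and, behind the nipple, a short blanked port. Origin: centre of its underside, on the bench. It stands left or right on the bench.
- stand: Holder stand, fixed: dark base plate 130 x 190 x 10 mm, post 160 mm high behind, two forked hooks side by side, open towards -x. Origin on the bench; x axis towards the post, hooks at x = -35 mm, y = +55 and -55 mm.
- hook_l (a point): Centre of the stand's hook at +y, level with the prong tops, 140 mm above the bench. Each hook is two level prongs along x, 8 mm thick, 19 mm apart; 27 mm in front (-x) of this point their tips turn up 10 mm. A hung tool's flange rests here, neck in the gap, coupler (wider than the gap) below: lift 12 to 28 mm, then draw it forward (-x) 50 mm or more.
- hook_r (a point): The same for the stand's hook at -y.
- purge_plug: The other hung tool, loose, to be left alone: the same coupler, neck and flange, but a plain round black knob 36 mm in diameter on top (124 mm above its origin) and no dial. Origin: centre of its coupler's lower end.
- flask: Clear flat culture flask lying on the bench, body 115 x 75 x 30 mm, neck towards -x; origin under its body. A bystander between the console and the stand.
- timer: White square bench timer, 62 x 62 x 16 mm, lying nearer the robot; origin under its centre. A bystander.
- tip_box: Closed pipette-tip box, 124 x 86 x 78 mm, at the left; origin under its centre. A bystander.
- ethanol: White plastic bottle, 72 mm in diameter, 165 mm tall, at the right; origin under its centre. A bystander.
- dishes: Stack of three petri dishes, 90 mm in diameter, 42 mm tall, at the right; origin under its centre. A bystander.
- spanner: Open-ended spanner, 150 mm long, lying at the back of the bench; origin under its middle. A bystander.
Mind the look-alikes: they are no part of the job. What is shaped like the gauge but blue or orange is not meant.

How it is judged:
By the outcome, as a careful person would: the job done as asked, in the order asked, and still so for the second after the job is handed in, while the arm keeps its last pose, push and grip.
It also fails if it takes over 40 s, if anything falls off the work surface, if the arm or the gripper's body presses on something with over 40 N, if the wrist force passes 120 N, or if a joint passes its speed limit or range.

## Working session

There is one attempt and no reset: what is moved stays moved. The work goes in short steps, Python scripts to look and compute and a shell command to move; the robot and the scene stay as the last step left them, time stands still between calls to the robot, and variables do not carry over. Pictures are saved under pics/ and viewed, about 8 in all and at most 12, crops included, and the job is handed in when it is done.

```bash
ls; mkdir -p pics; python3 - <<'E'
from rig import get_obs, imaging, robot
import cv2, numpy as np
o=get_obs(); print({k:np.round(v,3).tolist() for k,v in o.items()})
ims=[]
for c in ["side","top"]:
    im=imaging.camera(c); ims.append(im); cv2.imwrite(f"pics/{c}0.png",im[...,::-1])
    p=imaging.camera_params(c); print(c,np.round(p["camera_matrix"],1).tolist(),np.round(p["xyz"],3),np.round(p["rotation"],3).tolist())
    for t in ["gauge","grip","coupler_top","flange","dial","nipple","bulb","pin_tip","hook_l","hook_r","purge_plug","console","stand"]:
        print(c,t,[(np.round(d["pixel"],1).tolist(),round(float(d["confidence"]),2)) for d in imaging.tip_of(c,t)][:4])
E
```

```text
pics
{'time': 0.0, 'q': [1.011, 0.528, 1.434, 0.0, 1.181, -0.179], 'joint_velocities': [0.001, -0.0, 0.0, -0.001, -0.001, -0.001], 'joint_torque': [-0.002, -44.005, -17.659, 0.063, 0.058, -0.0], 'position': [0.232, 0.58, 0.196], 'tool_rot': [0.133, 0.695, -0.135, 0.694], 'ft_force': [-0.44, 0.07, 0.387], 'moment': [0.031, 0.002, 0.046], 'grip_width': 0.087}
side [[476.1, 0.0, 272.5], [0.0, 476.1, 212.6], [0.0, 0.0, 1.0]] [ 0.41  -0.921  1.138] [0.924, -0.083, 0.029, -0.372]
side gauge [([243.0, 349.4], 0.82), ([217.9, 329.5], 0.73), ([353.8, 372.0], 0.7), ([206.6, 375.5], 0.63)]
side grip [([237.9, 319.8], 0.95), ([362.1, 339.3], 0.95), ([287.4, 251.0], 0.84), ([212.7, 295.2], 0.84)]
side coupler_top [([284.5, 275.3], 0.81), ([241.0, 339.5], 0.76), ([213.1, 318.5], 0.76), ([360.9, 356.6], 0.75)]
side flange [([287.5, 268.2], 0.96), ([215.7, 310.3], 0.79), ([238.7, 331.1], 0.77), ([206.5, 362.5], 0.58)]
side dial [([271.5, 259.6], 0.96), ([342.1, 334.5], 0.88), ([254.4, 315.3], 0.81), ([196.3, 309.4], 0.74)]
side nipple [([268.5, 167.6], 0.55)]
side bulb [([264.6, 164.1], 0.59)]
side 
[... 894 characters left out ...]
6)]
top flange [([340.8, 259.8], 0.65), ([324.5, 199.6], 0.64), ([390.4, 170.5], 0.54), ([361.5, 247.2], 0.47)]
top dial [([358.1, 232.1], 0.78), ([325.1, 214.4], 0.73), ([382.2, 176.3], 0.58), ([389.2, 282.8], 0.56)]
top nipple [([197.4, 194.6], 0.38), ([320.0, 201.8], 0.19)]
top bulb [([197.8, 192.1], 0.61), ([212.7, 193.6], 0.31), ([322.6, 201.9], 0.24)]
top pin_tip [([196.0, 196.1], 0.52), ([327.2, 214.5], 0.39)]
top hook_l [([354.3, 200.2], 0.73), ([321.3, 202.3], 0.68), ([350.0, 198.5], 0.52)]
top hook_r [([354.3, 200.2], 0.73), ([321.3, 202.3], 0.68), ([350.0, 198.5], 0.52)]
top purge_plug [([353.5, 200.2], 0.52)]
top console [([214.5, 194.7], 0.93)]
top stand [([333.5, 197.7], 0.66)]
```

View pics/side0.png

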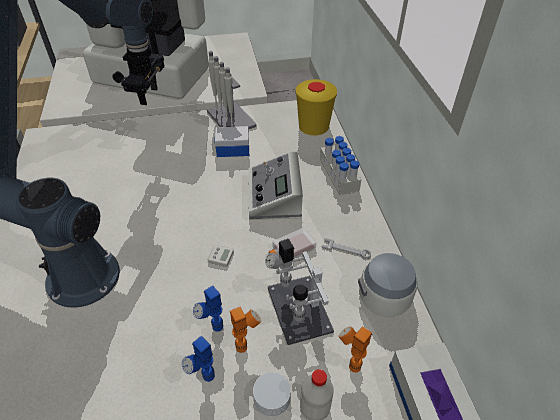

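View pics/top0.png

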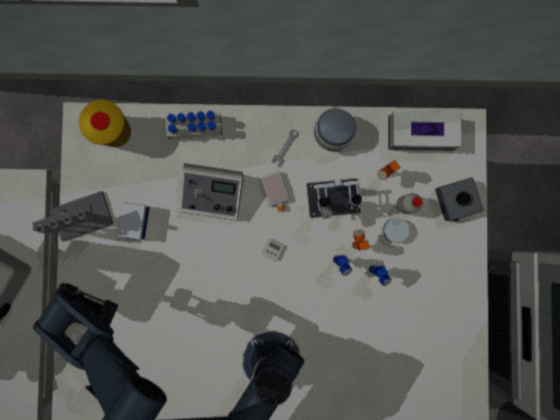

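The candidates for the gauge, in the side picture, are blue (208,310) and (200,358), orange (240,328) and (357,348), and the black/steel one on the stand's far hook (287,255). Only the last fits: it hangs on a hook, has a black grip, and is not blue or orange. The plug with the round knob is at (300,292). I'll confirm with a crop and triangulate.

```bash
cat > h.py <<'E'
import numpy as np, cv2
from scipy.spatial.transform import Rotation as R
from rig import get_obs, imaging, robot
def ray(c,px,p=None):
    p=p or imaging.camera_params(c); K=np.array(p["camera_matrix"]); r=np.array(p["rotation"])
    M=R.from_quat(r).as_matrix() if r.size==4 else r
    d=M@np.linalg.solve(K,[px[0],px[1],1]); return np.array(p["xyz"]),d/np.linalg.norm(d)
def tri(rays):
    A=np.zeros((3,3));b=np.zeros(3)
    for o,d in rays:
        P=np.eye(3)-np.outer(d,d);A+=P;b+=P@o
    x=np.linalg.solve(A,b); return x,[np.linalg.norm((np.eye(3)-np.outer(d,d))@(x-o)) for o,d in rays]
def proj(p,X):
    K=np.array(p["camera_matrix"]); M=R.from_quat(p["rotation"]).as_matrix()
    c=(np.asarray(X)-p["xyz"])@M; u=c@K.T; return u[...,:2]/u[...,2:]
E
python3 - <<'E'
from h import *
for n,s,t in [("grip",(287.4,251),(326.9,202.1)),("flange",(287.5,268.2),(324.5,199.6)),("coup",(284.5,275.3),(322.3,204.1)),("dial",(271.5,259.6),(325.1,214.4)),("nip",(268.5,167.6),(197.4,194.6)),("bulb",(264.6,164.1),(197.8,192.1)),("pin",(266.7,160.1),(196,196.1)),("console",(275.7,195),(214.5,194.7)),("stand",(304.5,306.9),(333.5,197.7)),("hookr",(295.3,302),(354.3,200.2)),("hookl",(288.6,264),(321.3,202.3)),("flask",(300,243),(275,190))]:
    x,e=tri([ray("side",s),ray("top",t)]); print(n,np.round(x,4),np.round(e,4))
a=cv2.imread("pics/side0.png")[225:355,180:380]; b=cv2.imread("pics/side0.png")[145:225,235:315]
cv2.imwrite("pics/c1.png",np.hstack([cv2.resize(a,None,fx=2.3,fy=2.3,interpolation=3),cv2.resize(b,(299,299),interpolation=3)])) if 0 else cv2.imwrite("pics/c1.png",cv2.resize(a,None,fx=4,fy=4,interpolation=2))
E
```

```text
grip [ 0.5714 -0.1785  0.2053] [0.0022 0.0022]
flange [ 0.5792 -0.1776  0.1322] [0.0039 0.0039]
coup [ 0.5689 -0.174   0.0979] [0.0006 0.0006]
dial [ 0.5312 -0.1759  0.1765] [0.0019 0.0019]
nip [0.5991 0.2697 0.0966] [0.0019 0.0019]
bulb [0.5961 0.2666 0.1165] [0.0083 0.0083]
pin [0.5924 0.2699 0.1297] [0.0032 0.0032]
console [0.6098 0.2166 0.0177] [0.0056 0.0056]
stand [ 0.6074 -0.2258  0.0108] [0.0077 0.0077]
hookr [ 0.5783 -0.282   0.1298] [0.0042 0.0042]
hookl [ 0.5767 -0.167   0.1359] [0.0035 0.0035]
flask [ 0.6369 -0.0083  0.0224] [0.0127 0.0127]
```

View pics/c1.png

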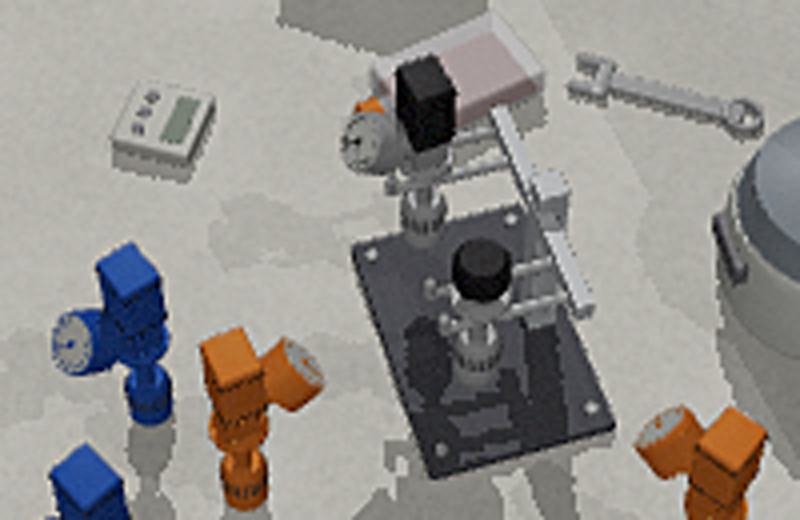

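The crop confirms it: the gauge with black square grip and dial at crop (425,105) hangs on the +y hook, and the plug with the round knob at crop (480,270) is on the other. Next I work out the transit.

```bash
cat >> h.py <<'E'
def delta(X,M):
    "shift in mm in tool axes, and rotvec deg in tool axes, to reach TCP X with rotation M"
    o=get_obs(); T=R.from_quat(o["tool_rot"]); rel=(T.inv()*R.from_matrix(M)).as_rotvec(degrees=True)
    print("t",round(o["time"],2),"pos",np.round(o["position"],4),"F",np.round(o["ft_force"],1),"w",round(o["grip_width"],4))
    print("shift",np.round(T.inv().apply(np.array(X)-o["position"])*1000,1),"turn",np.round(rel,2), "tool y",np.round(T.as_matrix()[:,1],3))
def down(psi,s=1):
    y=s*np.array([-np.sin(psi),np.cos(psi),0]); x=np.array([0,0,-1.]); return np.column_stack([x,y,np.cross(x,y)])
E
python3 - <<'E'
from h import *
for s in (1,-1): delta([.54,-.176,.30],down(0,s))
E
```

```text
t 1.4 pos [0.2323 0.5802 0.1973] F [ 0.2 -0.4 -0.9] w 0.0868
shift [-102.7 -587.7  566.8] turn [-21.82   0.    -0.  ] tool y [0.372 0.928 0.   ]
t 1.4 pos [0.2323 0.5802 0.1973] F [ 0.2 -0.4 -0.9] w 0.0868
shift [-102.7 -587.7  566.8] turn [158.18  -0.    -0.  ] tool y [0.372 0.928 0.   ]
```

```bash
python3 -m inch '[[87,[-50,0,0],[-10.5,0,0]],[87,[-50,0,0],[-10.5,0,0]],[87,[0,-54,22],[0,0,0]],[87,[0,-54,22],[0,0,0]],[87,[0,-54,22],[0,0,0]],[87,[0,-54,22],[0,0,0]],[87,[0,-54,22],[0,0,0]],[87,[0,-54,22],[0,0,0]],[87,[0,-54,22],[0,0,0]],[87,[0,-54,22],[0,0,0]],[87,[0,-54,22],[0,0,0]],[87,[0,-54,22],[0,0,0]]]' 40; python3 -c "
from h import *
delta([.50,-.176,.32],down(0))"
```

```text
time: 2.9
position: [0.4596, 0.0289, 0.3028]
tool_rot: [-0.001, 0.703, 0.004, 0.712]
ft_force: [1.1, 0.7, 1.0]
grip_width: 0.0873
t 2.9 pos [0.4596 0.0289 0.3028] F [1.1 0.7 1. ] w 0.0873
shift [ -17.5 -205.1   39.3] turn [ 0.36  0.73 -0.23] tool y [-0.006  1.     0.004]
```

```bash
python3 -m inch '[[87,[-5,-55,12],[0,0,0]],[87,[-5,-55,12],[0,0,0]],[87,[-5,-55,12],[0,0,0]],[87,[-5,-50,12],[0,0,0]],[87,[0,0,0],[0,0,0]]]'; python3 - <<'E'
from h import *
delta([.50,-.176,.32],down(0))
p=imaging.camera_params("wrist"); im=imaging.camera("wrist"); cv2.imwrite("pics/w1.png",im[...,::-1])
print(p["xyz"])
for t in ["grip","dial","flange","coupler_top","hook_l"]:
    print(t,[(np.round(d["pixel"],1).tolist(),round(float(d["confidence"]),2)) for d in imaging.tip_of("wrist",t)][:4])
for z,n in[(.225,"griptop")]:
    for c in[(1,1),(1,-1),(-1,-1),(-1,1)]: print(np.round(proj(p,np.array([.571+.014*c[0],-.176+.017*c[1],z])),1))
E
```

```text
time: 3.52
position: [0.5109, -0.198, 0.3237]
tool_rot: [0.001, 0.701, 0.001, 0.713]
ft_force: [0.7, 1.3, -0.8]
grip_width: 0.0871
t 3.52 pos [ 0.5109 -0.198   0.3237] F [ 0.7  1.3 -0.8] w 0.0871
shift [  3.5  22.  -11. ] turn [-0.01  0.95 -0.14] tool y [0.    1.    0.003]
[ 0.43074914 -0.19801693  0.50939583]
grip [([299.3, 256.8], 0.87), ([228.3, 31.9], 0.87), ([155.9, 94.3], 0.68), ([86.9, 137.2], 0.34)]
dial [([288.8, 204.7], 0.96), ([176.3, 137.4], 0.92)]
flange [([178.2, 97.5], 0.95), ([108.4, 7.2], 0.8), ([234.2, 44.4], 0.64), ([295.7, 235.6], 0.58)]
coupler_top [([121.0, 10.9], 0.68), ([291.1, 203.6], 0.68), ([182.2, 92.4], 0.63), ([122.5, 291.4], 0.6)]
hook_l [([197.3, 239.5], 0.9)]
[315.7 282.1]
[276.6 282.2]
[276.7 252.6]
[316.9 252.5]
```

View pics/w1.png

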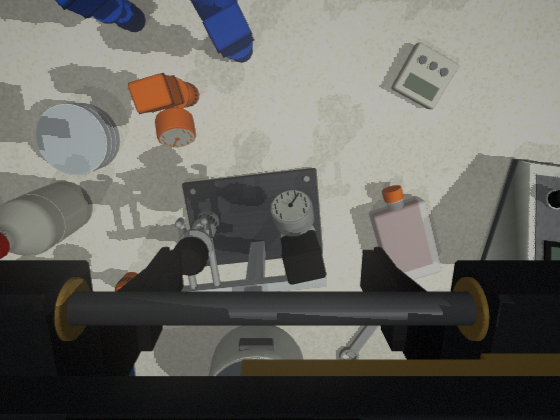

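The wrist picture shows the grip at about (304,258) with its dial at (291,206). The stand is turned about +0.09 rad and the gauge a little more. I'll fit the grip's box silhouette for x, y and yaw.

```bash
python3 - <<'E'
from h import *
from scipy.optimize import minimize
p=imaging.camera_params("wrist"); im=cv2.imread("pics/w1.png"); g=im.max(2)
m=(g<45); sub=np.zeros_like(m); sub[222:290,270:340]=m[222:290,270:340]
n,l,s,c=cv2.connectedComponentsWithStats(sub.astype(np.uint8)); k=1+np.argmax(s[1:,4]); print(s[k],c[k]); M=(l==k)
print("intens",np.median(g[M]), "plate",np.median(g[190:230,220:260]))
S=8
def sil(v,z0=.06):
    x,y,a=v; C=np.array([[i*.014,j*.017,z] for i in(-1,1) for j in(-1,1) for z in(z0+.114,z0+.165)])
    C[:,:2]=C[:,:2]@np.array([[np.cos(a),np.sin(a)],[-np.sin(a),np.cos(a)]])+[x,y]
    q=proj(p,C); h=cv2.convexHull(((q-[260,212]+.5)*S).astype(np.float32))
    o=np.zeros((90*S,90*S),np.uint8); cv2.fillConvexPoly(o,h.astype(np.int32),1); return cv2.resize(o.astype(np.float32),(90,90),interpolation=cv2.INTER_AREA)
T=M[212:302,260:350].astype(np.float32)
f=lambda v:np.abs(sil(v)-T).sum()
best=min((minimize(f,[.571+a,-.172+b,c],method="Nelder-Mead",options=dict(initial_simplex=[[.571+a,-.172+b,c],[.576+a,-.172+b,c],[.571+a,-.167+b,c],[.571+a,-.172+b,c+.1]])) for a in(-.005,.005) for b in(0,.006) for c in(.05,.15)),key=lambda r:r.fun)
print(best.x,best.fun,T.sum())
x,y,a=best.x
delta([x,y,.30],down(a))
vis=im[180:310,150:350].copy(); cv2.imwrite("pics/fit.png",np.hstack([cv2.resize((T*255).astype(np.uint8),(400,400),interpolation=0),cv2.resize((sil(best.x)*255).astype(np.uint8),(400,400),interpolation=0)]))
E
```

```text
[ 280  231   45   53 1746] [301.92497136 257.6626575 ]
intens 38.0 plate 62.5
[ 0.56864257 -0.1633811   0.25899403] 242.171875 1746.0
t 3.83 pos [ 0.5096 -0.1924  0.3236] F [ 0.2 -0.1 -0. ] w 0.0872
shift [24.6 28.5 58.9] turn [-14.49   0.88  -0.17] tool y [-0.006  1.     0.005]
```

The arm was still settling, so that calibration doesn't match the picture. I'll move nearer, wait, and look again.

```bash
python3 -m inch '[[87,[15,12,-5],[-8,0.9,0]],[87,[15,10,-5],[0,0,0]],[87,[0,0,0],[0,0,0]],[87,[0,0,0],[0,0,0]]]'; python3 - <<'E'
from h import *
p=imaging.camera_params("wrist"); im=imaging.camera("wrist"); q=imaging.camera_params("wrist")
print(p["xyz"]-q["xyz"]); cv2.imwrite("pics/w2.png",im[...,::-1]); import pickle; pickle.dump(p,open("w2.pkl","wb"))
delta([.50,-.17,.29],down(.14))
print([(np.round(d["pixel"],1).tolist(),round(float(d["confidence"]),2)) for d in imaging.tip_of("wrist","grip")][:3])
c=im[150:310,210:370,::-1]; cv2.imwrite("pics/c2.png",cv2.resize(np.clip(c*1.6,0,255).astype(np.uint8),(560,560),interpolation=0))
E
```

```text
time: 4.32
position: [0.4984, -0.1668, 0.2946]
tool_rot: [-0.055, 0.704, 0.056, 0.705]
ft_force: [-0.9, -0.2, 0.3]
grip_width: 0.0871
[6.74910697e-05 2.23412415e-05 3.40944395e-05]
t 4.38 pos [ 0.4983 -0.1668  0.2945] F [ 0.2  0.3 -0. ] w 0.0871
shift [ 4.5 -3.4  1.2] turn [ 0.94  0.07 -0.14] tool y [-0.156  0.988  0.002]
[([213.4, 34.9], 0.89), ([254.1, 283.3], 0.72), ([124.2, 86.8], 0.66)]
```

View pics/c2.png

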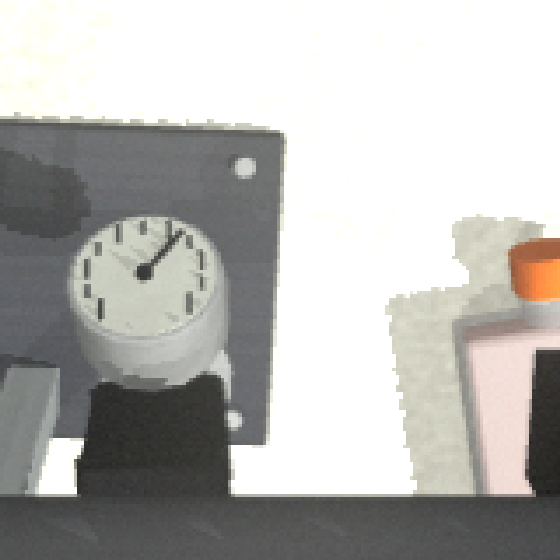

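```bash
python3 - <<'E'
from h import *; import pickle
p=pickle.load(open("w2.pkl","rb")); im=cv2.imread("pics/w2.png").astype(int); g=im.max(2)
for r in (266,272,278,280,281,282,284,287,290): print(r,g[r,226:284:1].tolist()[:14],g[r,270:284].tolist())
print("col",[g[r,255] for r in range(255,295)],[g[r,240] for r in range(270,292)],[g[r,268] for r in range(270,292)])
P=[]
for px in [(232.9,281.4),(276.3,281.9)]:
    o,d=ray("w",px,p); t=(.225-o[2])/d[2]; P.append(o+t*d)
P=np.array(P);v=P[1]-P[0];print(P,np.linalg.norm(v),np.arctan2(-v[0],v[1]))
a=.15; c=P.mean(0)+.014*np.array([np.cos(a),np.sin(a),0]); print("axis",c)
E
```

```text
266 [88, 63, 61, 63, 63, 62, 64, 63, 60, 57, 29, 29, 29, 30] [36, 37, 39, 40, 48, 65, 68, 66, 64, 67, 70, 70, 69, 69]
272 [64, 65, 65, 62, 63, 65, 66, 62, 51, 28, 30, 29, 29, 26] [37, 37, 37, 36, 44, 76, 105, 99, 73, 68, 69, 70, 67, 68]
278 [180, 179, 178, 177, 175, 177, 165, 88, 27, 28, 28, 30, 31, 30] [36, 35, 38, 42, 40, 100, 180, 181, 180, 178, 177, 178, 179, 179]
280 [179, 179, 179, 174, 176, 164, 91, 31, 30, 27, 29, 29, 29, 29] [34, 37, 36, 40, 41, 95, 178, 181, 179, 181, 180, 179, 181, 180]
281 [179, 178, 178, 176, 160, 69, 38, 33, 32, 31, 32, 32, 31, 32] [36, 38, 38, 37, 39, 76, 149, 179, 180, 181, 180, 180, 181, 181]
282 [178, 180, 178, 177, 164, 87, 29, 30, 32, 30, 27, 32, 29, 28] [36, 38, 38, 37, 40, 76, 148, 182, 181, 180, 180, 182, 181, 182]
284 [180, 178, 176, 173, 167, 123, 30, 31, 33, 33, 34, 33, 32, 35] [37, 40, 38, 38, 38, 62, 125, 180, 181, 180, 182, 181, 181, 181]
287 [178, 179, 178, 179, 171, 122, 30, 34, 36, 38, 37, 36, 35, 38] [39, 39, 38, 42, 39, 94, 178, 180, 181, 180, 178, 179, 180, 179]
290 [179, 179, 181, 178, 179, 162, 32, 35, 32, 36, 36, 35, 37, 35] [41,
[... 706 characters left out ...]
64(29), np.int64(29), np.int64(30), np.int64(32), np.int64(27), np.int64(31), np.int64(30), np.int64(29), np.int64(31), np.int64(34), np.int64(36), np.int64(38), np.int64(33), np.int64(36), np.int64(37), np.int64(36), np.int64(37)] [np.int64(34), np.int64(35), np.int64(36), np.int64(37), np.int64(34), np.int64(35), np.int64(36), np.int64(34), np.int64(37), np.int64(37), np.int64(37), np.int64(36), np.int64(38), np.int64(36), np.int64(38), np.int64(39), np.int64(39), np.int64(40), np.int64(39), np.int64(41), np.int64(39), np.int64(40)]
[[ 0.55844964 -0.18718648  0.225     ]
 [ 0.55364256 -0.15379039  0.225     ]] 0.033740284110914474 0.14295954154066748
axis [ 0.5698889 -0.1683963  0.225    ]
```

```bash
python3 - <<'E'
from h import *; import pickle
p=pickle.load(open("w2.pkl","rb"))
for z in(.178,.184):
    o,d=ray("w",(251.4,227.3),p); D=o+(z-o[2])/d[2]*d; print(D)
    for c in [(.5699,-.1684)]: v=np.array(c)-D[:2]; print(np.linalg.norm(v),np.arctan2(v[1],v[0]))
im=cv2.imread("pics/w2.png").astype(float).mean(2)
# front top edge: per column, best step between rows
sm=cv2.blur(im,(5,1))
for c in range(236,275,3):
    col=sm[274:292,c]; sc=[col[k:k+5].mean()-col[k-5:k].mean() for k in range(5,13)]; print(c,274+5+int(np.argmax(sc)),round(max(sc),1))
E
```

```text
[ 0.52870774 -0.17931241  0.178     ]
0.04261317948808095 0.25896533427136986
[ 0.52659998 -0.17930179  0.184     ]
0.044651320654158735 0.24664702942526073
236 285 6.5
239 284 6.1
242 284 5.6
245 284 5.4
248 284 5.8
251 284 5.5
254 284 4.4
257 283 4.6
260 284 4.0
263 284 3.6
266 284 3.5
269 283 2.4
272 285 1.0
```

```bash
python3 -c "
from h import *
delta([.571,-.1675,.27],down(.2));delta([.571,-.1675,.184],down(.2))"
```

```text
t 4.42 pos [ 0.4984 -0.1671  0.2945] F [-0.1 -0.9  0.9] w 0.0869
shift [ 24.6 -11.7  71.7] turn [-2.52  0.08 -0.13] tool y [-0.155  0.988  0.002]
t 4.42 pos [ 0.4984 -0.1671  0.2945] F [-0.1 -0.9  0.9] w 0.0869
shift [110.6 -11.9  71.6] turn [-2.52  0.08 -0.13] tool y [-0.155  0.988  0.002]
```

```bash
python3 -m inch '[[87,[10,-6,36],[-2.5,0,0]],[87,[15,-6,36],[0,0,0]],[87,[0,0,0],[0,0,0]],[87,[0,0,0],[0,0,0]]]'; python3 -c "
from h import *
delta([.571,-.1675,.184],down(.2))"
```

```text
time: 4.92
position: [0.5745, -0.1681, 0.2716]
tool_rot: [-0.071, 0.702, 0.07, 0.705]
ft_force: [-0.7, 0.2, 0.2]
grip_width: 0.0868
t 4.92 pos [ 0.5745 -0.1681  0.2716] F [-0.7  0.2  0.2] w 0.0868
shift [87.5  1.5 -3.7] turn [-0.03  0.28  0.1 ] tool y [-0.198  0.98  -0.002]
```

```bash
python3 -m inch '[[87,[40,0,-2],[0,0,0]],[87,[35,0,-1],[0,0,0]],[87,[10,0,0],[0,0,0]],[87,[0,0,0],[0,0,0]]]'; python3 -c "
from h import *
delta([.571,-.1675,.184],down(.2))"
```

```text
time: 5.42
position: [0.5719, -0.1708, 0.1894]
tool_rot: [-0.072, 0.7, 0.068, 0.707]
ft_force: [-0.1, 0.8, -0.3]
grip_width: 0.0872
t 5.42 pos [ 0.5719 -0.1708  0.1894] F [-0.1  0.8 -0.3] w 0.0872
shift [ 5.4  3.5 -0.3] turn [-0.14  0.58  0.39] tool y [-0.196  0.981 -0.007]
```

```bash
python3 -m inch '[[87,[5,3.5,0],[0,0.5,0.3]],[30,[0,0,0],[0,0,0]],[30,[0,0,0],[0,0,0]],[20,[0,0,0],[0,0,0]],[20,[0,0,0],[0,0,0]],[20,[0,0,0],[0,0,0]]]' 55; python3 -c "
from h import *
delta([.571,-.1675,.184],down(.2))"
```

```text
time: 6.18
position: [0.5737, -0.1684, 0.1886]
tool_rot: [-0.072, 0.701, 0.068, 0.706]
ft_force: [-0.3, -0.5, -0.8]
grip_width: 0.0447
t 6.17 pos [ 0.5737 -0.1684  0.1886] F [-0.3 -0.5 -0.8] w 0.0447
shift [ 4.5  1.4 -2.5] turn [-0.13  0.42  0.37] tool y [-0.196  0.981 -0.006]
```

```bash
python3 -m inch '[[20,[3,0,-2],[0,0,0]],[20,[0,0,0],[0,0,0]],[20,[0,0,0],[0,0,0]]]'
```

```text
time: 6.55
position: [0.5718, -0.1691, 0.1855]
tool_rot: [-0.072, 0.701, 0.068, 0.707]
ft_force: [-0.2, 0.2, 1.3]
grip_width: 0.0337
```

```bash
python3 -m inch '[[20,[-12,0,0],[0,0,0]],[20,[-8,0,0],[0,0,0]],[20,[0,0,0],[0,0,0]],[20,[0,0,0],[0,0,0]]]'; python3 -c "
from h import *
delta([.5718,-.1691,.206],down(.2))"
```

```text
time: 7.05
position: [0.5702, -0.1681, 0.2054]
tool_rot: [-0.071, 0.702, 0.068, 0.705]
ft_force: [-0.1, -0.6, -2.3]
grip_width: 0.033
t 7.05 pos [ 0.5702 -0.1681  0.2054] F [-0.1 -0.6 -2.3] w 0.033
shift [-0.6 -1.3  1.4] turn [-0.14  0.26  0.24] tool y [-0.196  0.981 -0.004]
```

Lifted 20 mm and the weight now shows in the force reading. I'll draw it forward.

```bash
python3 -m inch '[[20,[0,1,-15],[0,0,0]],[20,[0,2,-20],[0,0,0]],[20,[0,2,-20],[0,0,0]],[20,[0,1,-15],[0,0,0]],[20,[0,0,-5],[0,0,0]]]'; python3 -c "
from h import *
delta([.5,-.17,.206],down(.2))"
```

```text
time: 7.68
position: [0.4888, -0.1765, 0.2037]
tool_rot: [-0.07, 0.704, 0.069, 0.704]
ft_force: [0.4, -0.4, -2.4]
grip_width: 0.0336
t 7.67 pos [ 0.4888 -0.1765  0.2037] F [ 0.4 -0.4 -2.4] w 0.0336
shift [-2.3  4.2 12.3] turn [-0.11  0.01  0.09] tool y [-0.197  0.98  -0.002]
```

Off the hook, with the plug untouched so far. I'll raise the gauge and go to a viewing pose beside the nipple.

```bash
python3 -m inch '[[20,[-45,0,0],[8.5,0,0]],[20,[-45,0,0],[8.5,0,0]],[20,[-40,10,0],[0,0,0]],[20,[0,45,12],[0,0,0]],[20,[0,45,12],[0,0,0]],[20,[0,45,12],[0,0,0]],[20,[0,45,12],[0,0,0]],[20,[0,45,12],[0,0,0]],[20,[0,45,12],[0,0,0]],[20,[0,30,12],[0,0,0]],[20,[0,0,0],[0,0,0]],[20,[0,0,0],[0,0,0]]]'; python3 - <<'E'
from h import *; import pickle
delta([.62,.17,.34],down(-.1))
p=imaging.camera_params("wrist"); im=imaging.camera("wrist"); q=imaging.camera_params("wrist"); print(p["xyz"]-q["xyz"],p["xyz"])
pickle.dump(p,open("w3.pkl","wb")); cv2.imwrite("pics/w3.png",im[...,::-1])
for t in ["nipple","bulb","pin_tip","coupler_top","console"]:
    print(t,[(np.round(d["pixel"],1).tolist(),round(float(d["confidence"]),2)) for d in imaging.tip_of("wrist",t)][:3])
E
```

```text
time: 9.18
position: [0.6129, 0.1296, 0.3376]
tool_rot: [0.039, 0.703, -0.04, 0.709]
ft_force: [-1.0, -0.5, -2.6]
grip_width: 0.0335
t 9.18 pos [0.6129 0.1296 0.3376] F [-1.  -0.5 -2.6] w 0.0335
shift [-2.5 41.   2.6] turn [-0.67  0.49  0.11] tool y [ 0.112  0.994 -0.002]
[ 2.49968543e-05  1.22435521e-04 -2.46310341e-05] [0.53473445 0.13908768 0.52392558]
nipple [([552.3, 43.1], 0.75), ([388.8, 144.7], 0.55), ([269.7, 193.5], 0.51)]
bulb [([398.9, 143.6], 0.57)]
pin_tip [([402.1, 137.5], 0.69), ([270.1, 260.3], 0.4)]
coupler_top []
console [([339.9, 145.6], 0.74)]
```

View pics/w3.png

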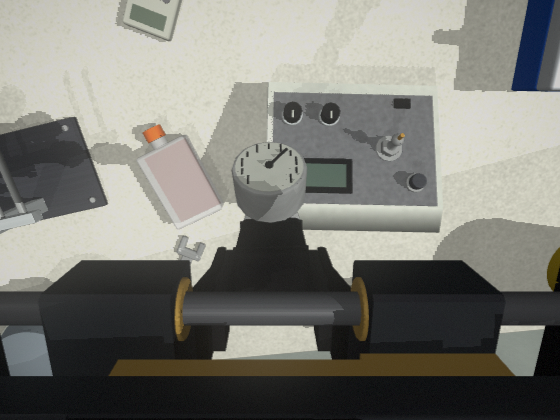

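The nipple shows with its hexagon at about (389,148) and brass pin tip at (402,136); the blanked port is at (417,181). The console's edges slope about +0.02 relative to the picture. I'll compute its position and then take a tilted close view.

```bash
cat >> h.py <<'E'
def tilt(psi,lean=.44):
    "tool x = -nipple axis, tool y = console y"
    y=np.array([-np.sin(psi),np.cos(psi),0]); n=np.array([-np.cos(psi)*np.sin(lean),-np.sin(psi)*np.sin(lean),np.cos(lean)]); x=-n
    return np.column_stack([x,y,np.cross(x,y)])
E
python3 - <<'E'
from h import *; import pickle
p=pickle.load(open("w3.pkl","rb")); print(np.round(p["camera_matrix"],1)[0], R.from_quat(p["rotation"]).as_matrix()[:,2])
rs=[("w",(389,148))]
def r3(px): return ray("w",px,p)
for n,a,s,t in [("nip",(388.9,147.5),(268.5,167.6),(197.4,194.6)),("bulb",(398.5,142),(264.6,164.1),(197.8,192.1)),("pin",(402.1,136.5),(266.7,160.1),(196,196.1))]:
    x,e=tri([r3(a),ray("side",s),ray("top",t)]); print(n,x,np.round(e,4)); o,d=r3(a); 
    for z in (.09,.095,.1): print("  z",z,o+(z-o[2])/d[2]*d) if n=="nip" else 0
# console yaw from edges
for A,B,z in [((275,93),(433,97),.045),((305,228.5),(440,231),.0)]:
    P=[ (lambda o,d:o+(z-o[2])/d[2]*d)(*r3(q)) for q in (A,B)]; v=P[0]-P[1]; print(P,np.linalg.norm(v),np.arctan2(v[0],-v[1]))
im=cv2.imread("pics/w3.png")[80:240,260:450]; cv2.imwrite("pics/c3.png",cv2.resize(im,None,fx=4,fy=3.7,interpolation=2)) 
E
```

```text
[364.9   0.  271.3] [ 0.28634929 -0.03482112 -0.95749233]
nip [0.60022868 0.26861572 0.09753634] [0.0027 0.0006 0.0033]
  z 0.09 [0.60389054 0.26984461 0.09      ]
  z 0.095 [0.60309368 0.26833794 0.095     ]
  z 0.1 [0.60229681 0.26683126 0.1       ]
bulb [0.59585373 0.26943359 0.11514924] [0.0035 0.0078 0.0093]
pin [0.59082922 0.27104435 0.12890358] [0.0035 0.0048 0.0017]
[array([0.52721661, 0.14331157, 0.045     ]), array([0.55410516, 0.3394876 , 0.045     ])] 0.19801017703828566 -0.13621461409026056
[array([0.72706153, 0.16769978, 0.        ]), array([0.75390332, 0.37185225, 0.        ])] 0.20590948016872287 -0.1307292794310615
```

```bash
python3 - <<'E'
from h import *
M=tilt(-.134); nip=np.array([.6025,.268,.0965]); n=-M[:,0]; X=nip+n*.1855+M[:,1]*-.065
print(n,X); delta(X+n*.05,M)
E
```

```text
[-0.4221211   0.05690523  0.90475166] [0.51551258 0.21413862 0.26433143]
t 9.47 pos [0.6131 0.129  0.3382] F [-0.5 -0.  -3.8] w 0.0339
shift [  27.3   74.1 -128.1] turn [  1.17 -24.65  -0.2 ] tool y [ 0.113  0.994 -0.001]
```

```bash
python3 -m inch '[[20,[0,20,-35],[0.4,-8.2,0]],[20,[0,20,-35],[0.4,-8.2,0]],[20,[0,20,-35],[0.4,-8.2,0]],[20,[0,0,0],[0,0,0]],[20,[0,0,0],[0,0,0]]]'; python3 - <<'E'
from h import *
M=tilt(-.134); nip=np.array([.6025,.268,.0965]); n=-M[:,0]; X=nip+n*.1855+M[:,1]*-.065
delta(X,M)
E
```

```text
time: 10.1
position: [0.5105, 0.198, 0.315]
tool_rot: [0.038, 0.535, -0.059, 0.842]
ft_force: [1.3, -0.7, -2.2]
grip_width: 0.0335
t 10.1 pos [0.5105 0.198  0.315 ] F [ 1.3 -0.7 -2.2] w 0.0335
shift [ 47.1  16.6 -19. ] turn [-0.34 -0.14  0.1 ] tool y [0.14  0.99  0.001]
```

```bash
python3 -m inch '[[20,[24,8,-10],[-0.3,0,0]],[20,[24,8,-9],[0,0,0]],[20,[0,0,0],[0,0,0]],[20,[0,0,0],[0,0,0]]]'; python3 - <<'E'
from h import *; import pickle
M=tilt(-.134); nip=np.array([.6025,.268,.0965]); n=-M[:,0]; X=nip+n*.1855+M[:,1]*-.065
delta(X,M)
p=imaging.camera_params("wrist"); im=imaging.camera("wrist"); q=imaging.camera_params("wrist"); print(p["xyz"]-q["xyz"],p["xyz"])
pickle.dump(p,open("w4.pkl","wb")); cv2.imwrite("pics/w4.png",im[...,::-1])
for t in ["nipple","bulb","pin_tip"]:
    print(t,[(np.round(d["pixel"],1).tolist(),round(float(d["confidence"]),2)) for d in imaging.tip_of("wrist",t)][:3])
for s in (0,.02,.036): print(s,proj(p,nip+n*s))
x,y=proj(p,nip+n*.02).astype(int); y0=max(0,y-60);x0=x-90
cv2.imwrite("pics/c4.png",cv2.resize(im[y0:y0+100,x0:x0+130,::-1],None,fx=6,fy=6,interpolation=2)); print("crop0",x0,y0)
E
```

```text
time: 10.6
position: [0.5224, 0.212, 0.267]
tool_rot: [0.039, 0.533, -0.06, 0.843]
ft_force: [0.3, -0.1, -3.6]
grip_width: 0.0333
t 10.6 pos [0.5224 0.212  0.267 ] F [ 0.3 -0.1 -3.6] w 0.0333
shift [-0.6  1.1 -7.6] turn [-0.44  0.19  0.11] tool y [0.141 0.99  0.002]
[ 1.40348507e-04  3.61846099e-05 -4.21129602e-06] [0.3738414  0.23345337 0.40296496]
nipple [([341.1, 166.4], 0.7), ([145.5, 251.4], 0.18)]
bulb [([347.9, 172.2], 0.72)]
pin_tip [([346.9, 172.6], 0.71), ([337.5, 166.8], 0.7)]
0 [335.65791931 172.30697791]
0.02 [339.0588868  176.10046158]
0.036 [342.05457585 179.44189238]
crop0 249 116
```

View pics/c4.png

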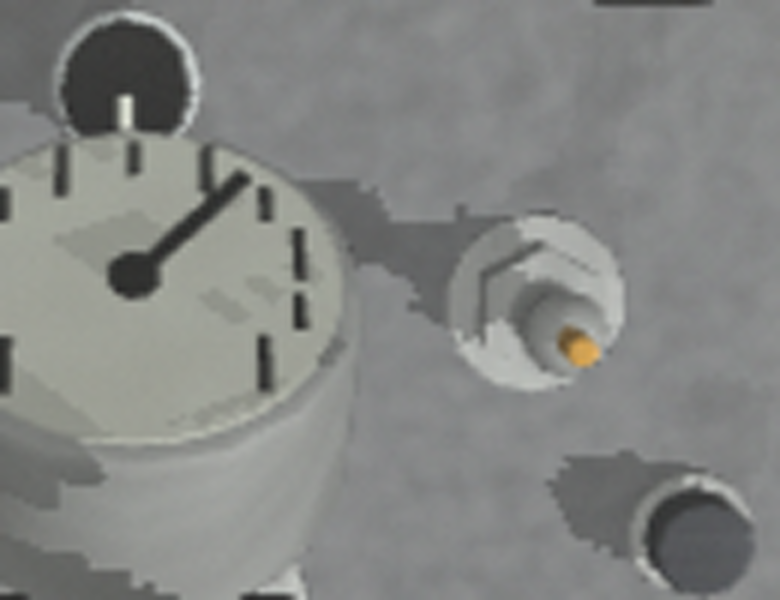

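```bash
cat > fit.py <<'E'
from h import *; import pickle
from scipy.optimize import least_squares
M=tilt(-.134); n=-M[:,0]
def brass(f,c,r=14):
    im=cv2.imread(f).astype(int); m=(im[...,2]-im[...,0]>60); y,x=np.nonzero(m); k=np.hypot(x-c[0],y-c[1])<r; return np.array([x[k].mean(),y[k].mean()]),k.sum()
if __name__=="__main__":
    P=[pickle.load(open(f,"rb")) for f in("w3.pkl","w4.pkl")]
    b=[brass("pics/w3.png",(402,137)),brass("pics/w4.png",(346,173))]; print(b)
    S,T=imaging.camera_params("side"),imaging.camera_params("top")
    obs=[(P[0],b[0][0],.034,1),(P[1],b[1][0],.034,1),(P[1],(342.9,171.2),.02,1.5),(P[1],(338.2,166.0),-.009,1.5),(S,(268.5,167.6),0,1),(T,(197.4,194.6),0,1)]
    f=lambda v:np.concatenate([(proj(p,v+n*s)-o)/w for p,o,s,w in obs])
    r=least_squares(f,[.6,.268,.0965],loss="soft_l1"); print(r.x,np.round(f(r.x).reshape(-1,2),2))
    r2=least_squares(lambda v:f(v)[:8],r.x); print("wrist only",r2.x,np.round(r2.fun.reshape(-1,2),2))
E
python3 fit.py
```

```text
[(array([401.92857143, 134.64285714]), np.int64(14)), (array([345.61904762, 174.23809524]), np.int64(21))]
[0.60051248 0.27233954 0.09226123] [[ 0.13 -0.19]
 [-0.01 -0.12]
 [-0.02  0.13]
 [-0.27  0.26]
 [-0.27  0.48]
 [-0.51 -0.83]]
wrist only [0.60080439 0.27246477 0.09175452] [[ 0.09  0.03]
 [ 0.05 -0.21]
 [ 0.02  0.08]
 [-0.23  0.21]]
```

The wrist views agree to within a pixel: nipple at (0.6006, 0.2724, 0.092). Next I align the mouth 46 mm above the hexagon, on the axis.

```bash
cat > tgt.py <<'E'
from h import *; import sys
M=tilt(-.134); n=-M[:,0]; nip=np.array([.6006,.2724,.092])
h=float(sys.argv[1])/1000
delta(nip+n*(h+.1255)+M[:,2]*.0008,M)
o=get_obs(); T=R.from_quat(o["tool_rot"]); print("F tool",np.round(T.inv().apply(o["ft_force"]),1),"moment tool",np.round(T.inv().apply(o["moment"]),2))
E
python3 tgt.py 46
```

```text
t 10.8 pos [0.5213 0.2122 0.2668] F [-0.   0.4 -4.1] w 0.0334
shift [ 16.5  70.3 -10.4] turn [-0.42  0.18  0.1 ] tool y [0.141 0.99  0.002]
F tool [ 3.7  0.4 -1.8] moment tool [0.02 0.6  0.07]
```

```bash
python3 -m inch '[[20,[0,24,-4],[-0.4,0.2,0]],[20,[0,24,-4],[0,0,0]],[20,[0,20,-2],[0,0,0]],[20,[8,2,0],[0,0,0]],[20,[5,0,0],[0,0,0]],[20,[0,0,0],[0,0,0]]]'; python3 tgt.py 46
```

```text
time: 11.55
position: [0.5288, 0.2821, 0.2533]
tool_rot: [0.037, 0.533, -0.058, 0.843]
ft_force: [-0.9, -0.2, -2.8]
grip_width: 0.0336
t 11.55 pos [0.5288 0.2821 0.2533] F [-0.9 -0.2 -2.8] w 0.0336
shift [ 5.3 -0.  -2.3] turn [-0.19  0.19  0.08] tool y [0.137 0.991 0.   ]
F tool [ 2.2 -0.4 -2. ] moment tool [0.05 0.62 0.01]
```

```bash
python3 -m inch '[[20,[5,0,-2.5],[-0.2,0.2,0]],[20,[0,0,0],[0,0,0]],[20,[0,0,0],[0,0,0]]]'; python3 tgt.py 46
python3 - <<'E'
from h import *
im=imaging.camera("side"); c=im[130:210,225:325,::-1]; cv2.imwrite("pics/c5.png",cv2.resize(c,None,fx=7,fy=7,interpolation=2))
E
```

```text
time: 11.92
position: [0.5286, 0.2806, 0.2473]
tool_rot: [0.036, 0.535, -0.058, 0.842]
ft_force: [-0.2, -0.7, -2.3]
grip_width: 0.033
t 11.93 pos [0.5286 0.2806 0.2473] F [-0.2 -0.7 -2.3] w 0.033
shift [-0.2  1.5  0.2] turn [-0.07 -0.05  0.15] tool y [ 0.136  0.991 -0.002]
F tool [ 2.1 -0.7 -1.1] moment tool [0.05 0.57 0.04]
```

View pics/c5.png

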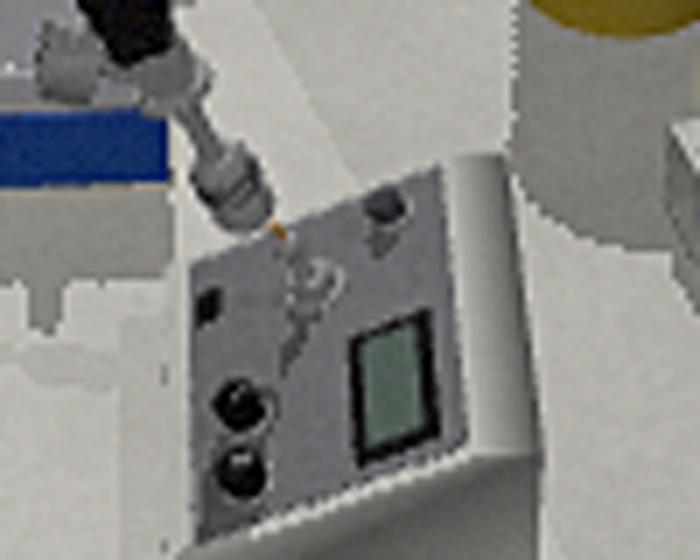

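```bash
python3 - <<'E'
from h import *
S=imaging.camera_params("side"); M=tilt(-.134); n=-M[:,0]; nip=np.array([.6006,.2724,.092])
o=get_obs(); T=R.from_quat(o["tool_rot"]).as_matrix(); tcp=o["position"]
f=lambda X:np.round((proj(S,X)-[225,130]+.5)*7,0)
for s in(0,.02,.034): print("nip",s,f(nip+n*s))
for a in(.1255,.0855,.0455,-.0145,-.0395): print("gauge",round(.1255-a,3),f(tcp+T[:,0]*a-T[:,2]*.0008))
print("perp of +5mm tool y/z",f(nip+T[:,1]*.005)-f(nip),f(nip+T[:,2]*.005)-f(nip))
E
```

```text
nip 0 [306. 270.]
nip 0.02 [288. 242.]
nip 0.034 [275. 222.]
gauge 0.0 [263. 208.]
gauge 0.04 [224. 148.]
gauge 0.08 [184.  86.]
gauge 0.14 [121. -11.]
gauge 0.165 [ 94. -53.]
perp of +5mm tool y/z [ 0. -6.] [10. -3.]
```

The side view puts the pin on its predicted line at crop (280,230). The coupler's midline, at (219,170)–(247,214), lies left of the prediction, so the gauge may be tilted in the grip. I'll quantify it.

```bash
python3 - <<'E'
from h import *
S=imaging.camera_params("side"); M=tilt(-.134); n=-M[:,0]; nip=np.array([.6006,.2724,.092])
o=get_obs(); T=R.from_quat(o["tool_rot"]).as_matrix(); tcp=o["position"]
im=imaging.camera("side"); cv2.imwrite("pics/s2.png",im[...,::-1]); import pickle
m=[d for d in imaging.cut_out("side","gauge")]
for d in m[:8]: print(np.round(d["box"],1),round(float(d["confidence"]),2))
d=min(m,key=lambda d:np.hypot(d["box"][0]-250,d["box"][1]-145)); mk=d["pixels"]
A=proj(S,tcp+T[:,0]*.1255); B=proj(S,tcp+T[:,0]*.0255)
u=(A-B)/np.linalg.norm(A-B); v=np.array([-u[1],u[0]]); L=np.linalg.norm(A-B)/.1
y,x=np.nonzero(mk); P=np.c_[x,y]-B; s=P@u/L; w=P@v
for a in np.arange(-.02,.125,.008):
    k=abs(s-a)<.006
    if k.any(): print("at",round(a*1000+25.5-0,1),"mm below TCP; mid",round((w[k].min()+w[k].max())/2,2),"width",round(np.ptp(w[k])+1,1))
print("px per 5mm tool z",(proj(S,tcp+T[:,0]*.12+T[:,2]*.005)-proj(S,tcp+T[:,0]*.12))@v)
wi=imaging.camera("wrist"); cv2.imwrite("pics/w5.png",wi[...,::-1])
ref=cv2.imread("pics/w4.png",0)
for f in("w3","w4","w5"):
    g=cv2.imread(f"pics/{f}.png",0); t=ref[140:190,240:302]; r=cv2.matchTemplate(g[120:215,220:325],t,cv2.TM_CCOEFF_NORMED); _,mx,_,l=cv2.minMaxLoc(r); print(f,mx,l[0]+220-240,l[1]+120-140)
E
```

```text
[197.1 360.6  27.5  46.2] 0.95
[356.8 351.9  31.8  44.8] 0.82
[245.4 329.6  27.5  43.4] 0.65
[207.8 308.6  36.8  44.4] 0.61
[248.2 142.2  33.7  45.3] 0.56
at 5.5 mm below TCP; mid 6.52 width 21.8
at 13.5 mm below TCP; mid 6.5 width 21.2
at 21.5 mm below TCP; mid 5.64 width 19.0
at 29.5 mm below TCP; mid 1.99 width 11.8
at 37.5 mm below TCP; mid 1.96 width 12.4
at 45.5 mm below TCP; mid 1.82 width 12.7
at 53.5 mm below TCP; mid 2.21 width 11.3
at 61.5 mm below TCP; mid 2.46 width 6.8
at 69.5 mm below TCP; mid 2.29 width 4.3
at 77.5 mm below TCP; mid 2.52 width 5.4
at 85.5 mm below TCP; mid 2.77 width 8.2
at 93.5 mm below TCP; mid 2.89 width 9.0
at 101.5 mm below TCP; mid 2.45 width 9.3
at 109.5 mm below TCP; mid 2.58 width 9.6
at 117.5 mm below TCP; mid 2.83 width 9.6
at 125.5 mm below TCP; mid 2.8 width 9.0
at 133.5 mm below TCP; mid 3.2 width 6.0
px per 5mm tool z -1.4479882333458267
w3 0.8195428252220154 -2 3
w4 1.0 0 0
w5 0.9772992730140686 0 0
```

```bash
python3 - <<'E'
from h import *; from fit import brass
S=imaging.camera_params("side"); M=tilt(-.134); n=-M[:,0]; nip=np.array([.6006,.2724,.092])
o=get_obs(); T=R.from_quat(o["tool_rot"]).as_matrix(); tcp=o["position"]
b,k=brass("pics/s2.png",(265,163),8); A=proj(S,tcp+T[:,0]*.1255); B=proj(S,tcp+T[:,0]*.0255); u=(A-B)/np.linalg.norm(A-B); v=np.array([-u[1],u[0]])
print("brass",b,k,"v",(b-B)@v,"u",(b-A)@u,"pred",proj(S,nip+n*.034),"v",(proj(S,nip+n*.034)-B)@v)
im=cv2.imread("pics/s2.png")[120:180,225:305]; F=9
z=cv2.resize(im,None,fx=F,fy=F,interpolation=2)
g=lambda X:tuple(((proj(S,X)-[225,120]+.5)*F).astype(int).tolist())
cv2.line(z,g(tcp+T[:,0]*.03),g(tcp+T[:,0]*.1255),(0,0,255),1); cv2.line(z,g(nip),g(nip+n*.036),(0,255,0),1)
cv2.imwrite("pics/c6.png",z)
imaging.camera("top")
for d in imaging.cut_out("top","gauge"): print("top",np.round(d["box"],1),round(float(d["confidence"]),2))
TP=imaging.camera_params("top"); print(proj(TP,tcp+T[:,0]*.1255),proj(TP,tcp+T[:,0]*.0855),[(np.round(d["pixel"],1).tolist(),round(float(d["confidence"]),2)) for d in imaging.tip_of("top","coupler_top")][:6])
E
```

```text
brass [264.5 162.5] 2 v 0.0406863374314792 u 4.1942117342304925 pred [263.72637758 161.18970398] v -0.023912910644765972
top [191.9 210.5  19.9  20.6] 0.8
top [359.4 238.2  19.7  19.9] 0.68
top [342.1 265.4  17.1  15.9] 0.66
top [389.9 172.7  28.   22. ] 0.63
top [380.2 274.9  22.9  22.9] 0.62
top [408.9 201.6  25.5  18. ] 0.29
[194.87136086 198.2211086 ] [192.60975591 202.33054631] [([371.7, 269.8], 0.8), ([190.7, 203.4], 0.68), ([339.0, 260.3], 0.68), ([357.9, 245.6], 0.5)]
```

View pics/c6.png

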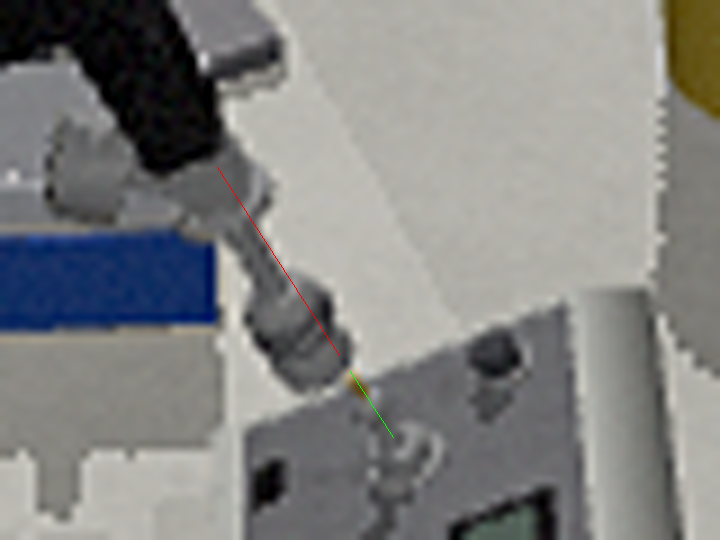

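```bash
python3 - <<'E'
from h import *; import pickle
o=get_obs(); T=R.from_quat(o["tool_rot"]).as_matrix(); tcp=o["position"]; p=imaging.camera_params("wrist")
print("cam in tool",T.T@(p["xyz"]-tcp))
for px in [(271.2,161.3),(269.2,164.3)]:
    c,d=ray("w",px,p); a=T.T@(c-tcp); b=T.T@d
    for tx in(0,.0045,.009): print(px,tx,np.round(a+(tx-a[0])/b[0]*b,4))
# w2, hung: pose at w2
p2=pickle.load(open("w2.pkl","rb"))
c,d=ray("w",(251.4,227.3),p2); g=np.array([[np.cos(.2),np.sin(.2)],[-np.sin(.2),np.cos(.2)]])
for z in(.178,.181,.184):
    D=c+(z-c[2])/d[2]*d; print("hung",z,D, "rel axis(.571,-.168) in gauge",np.round(g@(D[:2]-[.5705,-.168]),4))
# hub refine
for f,q in(("w2",(251,227)),("w3",(269,164)),("w5",(271,161))):
    im=cv2.imread(f"pics/{f}.png").max(2).astype(int); y,x=np.mgrid[:420,:560]; k=(np.hypot(x-q[0],y-q[1])<5)&(im<70); print(f,x[k].mean(),y[k].mean(),k.sum())
E
```

```text
cam in tool [-0.18719603  0.00042922 -0.07727062]
(271.2, 161.3) 0 [ 0.      0.0002 -0.0485]
(271.2, 161.3) 0.0045 [ 0.0045  0.0002 -0.0478]
(271.2, 161.3) 0.009 [ 0.009   0.0002 -0.0471]
(269.2, 164.3) 0 [ 0.     -0.0008 -0.0469]
(269.2, 164.3) 0.0045 [ 0.0045 -0.0008 -0.0462]
(269.2, 164.3) 0.009 [ 0.009  -0.0009 -0.0455]
hung 0.178 [ 0.52870774 -0.17931241  0.178     ] rel axis(.571,-.168) in gauge [-0.0432 -0.0028]
hung 0.181 [ 0.52765386 -0.1793071   0.181     ] rel axis(.571,-.168) in gauge [-0.0442 -0.0026]
hung 0.184 [ 0.52659998 -0.17930179  0.184     ] rel axis(.571,-.168) in gauge [-0.0453 -0.0024]
w2 251.1 226.7 20
w3 268.8958333333333 164.0 48
w5 270.9166666666667 161.10416666666666 48
```

Both cameras agree that the gauge is rotated about 0.042 rad in the grip, with its mouth about 9 mm towards tool -z. I'll include this in the target and raise the grip force to 60 N.

```bash
cat > tgt.py <<'E'
from h import *; import sys
N=tilt(-.134); n=-N[:,0]; nip=np.array([.6006,.2724,.092]); TH=.042; m=np.array([.1255,0,-.009])
def run(h):
    T=N@R.from_rotvec([0,-TH,0]).as_matrix()   # leaned more by TH
    delta(nip+n*h-T@m,T)
    o=get_obs(); Q=R.from_quat(o["tool_rot"]); print("F tool",np.round(Q.inv().apply(o["ft_force"]),1),"moment",np.round(Q.inv().apply(o["moment"]),2))
    mo=N.T@(o["position"]+Q.apply(m)-nip); print("est. mouth rel nipple (x=-axis,y,z) mm",np.round(mo*1000,1))
def side(k):
    S=imaging.camera_params("side"); im=imaging.camera("side"); cv2.imwrite(f"pics/s{k}.png",im[...,::-1])
    A=proj(S,nip); B=proj(S,nip+n*.1); u=(A-B)/np.linalg.norm(A-B); v=np.array([-u[1],u[0]]); L=np.linalg.norm(A-B)/.1
    c=proj(S,nip+n*.13); ds=imaging.cut_out("side","gauge"); d=min(ds,key=lambda d:np.hypot(*(np.array(d["box"][:2])-c)))
    y,x=np.nonzero(d["pixels"]); P=np.c_[x,y]-A; s=-P@u/L; w=P@v
    print("box",np.round(d["box"],1),"end at mm",round(s.min()*1000,1))
    for a in np.arange(s.min()+.006,s.min()+.1,.01):
        q=abs(s-a)<.006
        if q.any(): print(round(a*1000),"mm: off tool-z",round(-(w[q].min()+w[q].max())/2/.29,1),"w",round(np.ptp(w[q])+1,1))
if __name__=="__main__":
    run(float(sys.argv[1])/1000)
    if len(sys.argv)>2: side(sys.argv[2])
E
python3 tgt.py 50
```

```text
t 12.28 pos [0.5285 0.2809 0.2473] F [ 0.4 -0.6 -3.4] w 0.0335
shift [-4.3  1.2  3.2] turn [-0.05 -2.45  0.14] tool y [ 0.135  0.991 -0.002]
F tool [ 3.3 -0.6 -1. ] moment [0.06 0.61 0.03]
est. mouth rel nipple (x=-axis,y,z) mm [-45.9  -1.5  -8.6]
```

```bash
python3 -m inch '[[20,[-4,1,3],[0,-2.4,0]],[20,[0,0,0],[0,0,0]],[20,[0,0,0],[0,0,0]]]' 60; python3 tgt.py 50 3
```

```text
time: 12.65
position: [0.5299, 0.2819, 0.2524]
tool_rot: [0.034, 0.517, -0.058, 0.853]
ft_force: [-0.3, -0.5, -2.9]
grip_width: 0.0335
t 12.65 pos [0.5299 0.2819 0.2524] F [-0.3 -0.5 -2.9] w 0.0335
shift [-0.2 -0.  -0. ] turn [-0.04 -0.02  0.12] tool y [ 0.135  0.991 -0.002]
F tool [ 2.5 -0.6 -1.5] moment [0.04 0.63 0.04]
est. mouth rel nipple (x=-axis,y,z) mm [-49.8  -0.3  -0. ]
box [248.6 138.6  35.1  43. ] end at mm 42.0
48 mm: off tool-z 1.5 w 7.4
58 mm: off tool-z 1.0 w 7.7
68 mm: off tool-z 0.8 w 7.7
78 mm: off tool-z 0.8 w 8.2
88 mm: off tool-z 0.7 w 6.0
98 mm: off tool-z 0.6 w 3.2
108 mm: off tool-z 0.4 w 3.2
118 mm: off tool-z -0.1 w 6.8
128 mm: off tool-z 1.7 w 11.8
138 mm: off tool-z 1.2 w 12.1
```

Side check: the gauge's midline is now within about 1 mm of the nipple's axis and parallel to it. Descending in steps.

```bash
python3 -m inch '[[20,[9,0,-0.4],[0,0,0]],[20,[9,0,-0.4],[0,0,0]],[20,[0,0,0],[0,0,0]],[20,[0,0,0],[0,0,0]]]'; python3 tgt.py 20
```

```text
time: 13.25
position: [0.5383, 0.2803, 0.234]
tool_rot: [0.034, 0.517, -0.059, 0.853]
ft_force: [0.6, -0.9, -2.5]
grip_width: 0.0332
t 13.25 pos [0.5383 0.2803 0.234 ] F [ 0.6 -0.9 -2.5] w 0.0332
shift [ 9.5  0.5 -0.3] turn [-0.07 -0.1   0.18] tool y [ 0.136  0.991 -0.002]
F tool [ 2.6 -0.8 -0.6] moment [ 0.    0.66 -0.01]
est. mouth rel nipple (x=-axis,y,z) mm [-29.5  -0.9  -0.3]
```

```bash
python3 -m inch '[[20,[5,1,-0.2],[0,0,0]],[20,[5,0,-0.2],[0,0,0]],[20,[0,0,0],[0,0,0]]]'; python3 tgt.py 16 4
```

```text
time: 13.62
position: [0.5429, 0.2808, 0.2245]
tool_rot: [0.034, 0.517, -0.059, 0.853]
ft_force: [0.1, -0.5, -2.6]
grip_width: 0.0332
t 13.62 pos [0.5429 0.2808 0.2245] F [ 0.1 -0.5 -2.6] w 0.0332
shift [ 3.  -0.6 -0.1] turn [-0.07 -0.09  0.18] tool y [ 0.136  0.991 -0.002]
F tool [ 2.3 -0.4 -1.1] moment [0.07 0.65 0.02]
est. mouth rel nipple (x=-axis,y,z) mm [-19.    0.2  -0.2]
box [253.3 145.8  28.8  40.5] end at mm 12.0
18 mm: off tool-z -1.6 w 8.2
28 mm: off tool-z -0.7 w 9.3
38 mm: off tool-z -0.4 w 9.6
48 mm: off tool-z 0.1 w 9.3
58 mm: off tool-z 0.0 w 8.2
68 mm: off tool-z 0.4 w 5.2
78 mm: off tool-z 0.3 w 4.1
88 mm: off tool-z -0.8 w 7.4
98 mm: off tool-z 0.1 w 10.7
108 mm: off tool-z 0.5 w 11.0
```

No contact force with the bulb already inside the mouth (est. 19 mm). Pressing on.

```bash
python3 -m inch '[[20,[4,0,-0.2],[0,0,0]],[20,[4,0,-0.2],[0,0,0]]]'; python3 tgt.py 0
```

```text
time: 13.98
position: [0.5464, 0.2806, 0.2188]
tool_rot: [0.035, 0.517, -0.059, 0.854]
ft_force: [-4.8, -0.1, 7.3]
grip_width: 0.0331
t 13.97 pos [0.5464 0.2806 0.2188] F [-4.8 -0.1  7.3] w 0.0331
shift [12.3 -0.8 -1.2] turn [-0.08  0.03  0.14] tool y [ 0.136  0.991 -0.002]
F tool [-8.7 -0.7 -0.8] moment [ 0.    0.92 -0.26]
est. mouth rel nipple (x=-axis,y,z) mm [-12.3   0.6   0.8]
```

```bash
python3 -m inch '[[20,[6,0,-0.2],[0,0,0]],[20,[6,0,-0.2],[0,0,0]]]'; python3 tgt.py 0
```

```text
time: 14.22
position: [0.5511, 0.2797, 0.2087]
tool_rot: [0.035, 0.516, -0.059, 0.854]
ft_force: [-5.4, 0.5, 5.1]
grip_width: 0.0336
t 14.22 pos [0.5511 0.2797 0.2087] F [-5.4  0.5  5.1] w 0.0336
shift [ 1.1 -0.6 -0.8] turn [-0.09  0.05  0.15] tool y [ 0.136  0.991 -0.002]
F tool [-7.  -0.2 -2.4] moment [-0.01  0.94 -0.2 ]
est. mouth rel nipple (x=-axis,y,z) mm [-1.2  0.3  0.8]
```

```bash
python3 -m inch '[[20,[4,0,0],[0,0,0]],[20,[4,0,0],[0,0,0]]]'; python3 tgt.py 0
```

```text
time: 14.48
position: [0.5549, 0.2801, 0.2072]
tool_rot: [0.035, 0.514, -0.058, 0.855]
ft_force: [-22.9, -0.2, 34.2]
grip_width: 0.0334
t 14.47 pos [0.5549 0.2801 0.2072] F [-22.9  -0.2  34.2] w 0.0334
shift [-2.  -1.6 -3.3] turn [-0.09  0.41  0.04] tool y [0.135 0.991 0.   ]
F tool [-40.9  -3.3  -3.9] moment [-0.07  1.3  -0.9 ]
est. mouth rel nipple (x=-axis,y,z) mm [1.9 1.5 4.3]
```

```bash
python3 -m inch '[[20,[1.5,-1,-2],[0,0.4,0]],[20,[2,0,0],[0,0,0]]]'; python3 tgt.py 0 5; sleep 0; python3 tgt.py 0
```

```text
time: 14.72
position: [0.5548, 0.2799, 0.2075]
tool_rot: [0.036, 0.514, -0.057, 0.855]
ft_force: [-9.7, -0.7, 11.8]
grip_width: 0.0334
t 14.72 pos [0.5548 0.2799 0.2075] F [-9.7 -0.7 11.8] w 0.0334
shift [-1.7 -1.4 -3.4] turn [-0.08  0.31 -0.09] tool y [0.134 0.991 0.002]
F tool [-14.9  -2.   -2.9] moment [ 0.02  1.25 -0.6 ]
est. mouth rel nipple (x=-axis,y,z) mm [1.5 1.6 4.1]
box [257.1 149.   32.4  41.6] end at mm -8.9
-3 mm: off tool-z 0.0 w 8.5
7 mm: off tool-z -0.5 w 9.3
17 mm: off tool-z 0.3 w 9.8
27 mm: off tool-z 0.3 w 9.9
37 mm: off tool-z 1.1 w 8.2
47 mm: off tool-z 0.1 w 6.0
57 mm: off tool-z 0.9 w 5.4
67 mm: off tool-z 2.7 w 10.4
77 mm: off tool-z 1.7 w 12.1
87 mm: off tool-z 2.6 w 12.1
t 14.82 pos [0.5547 0.2799 0.2075] F [-8.7 -0.1 11.4] w 0.0332
shift [-1.6 -1.3 -3.3] turn [-0.08  0.3  -0.08] tool y [0.134 0.991 0.002]
F tool [-14.1  -1.2  -2.2] moment [-0.02  1.18 -0.59]
est. mouth rel nipple (x=-axis,y,z) mm [1.5 1.5 4. ]
```

```bash
python3 -m inch '[[20,[2.5,-1.5,-4],[0,0,0]],[20,[2.5,-1,-3],[0,0,0]],[20,[2.5,0,-1],[0,0,0]]]'; python3 tgt.py 0 6
```

```text
time: 15.2
position: [0.5535, 0.2798, 0.2068]
tool_rot: [0.036, 0.508, -0.055, 0.859]
ft_force: [-11.1, -1.8, 16.9]
grip_width: 0.033
t 15.2 pos [0.5535 0.2798 0.2068] F [-11.1  -1.8  16.9] w 0.033
shift [-1.7 -1.  -1.9] turn [-0.06  1.14 -0.4 ] tool y [0.131 0.991 0.007]
F tool [-20.1  -3.2  -1.3] moment [ 0.03  1.16 -1.11]
est. mouth rel nipple (x=-axis,y,z) mm [1.7 1.9 4.5]
box [256.4 150.2  33.5  43.7] end at mm -11.2
-5 mm: off tool-z 0.5 w 8.2
5 mm: off tool-z -0.0 w 9.0
15 mm: off tool-z -0.1 w 9.6
25 mm: off tool-z -0.2 w 9.0
35 mm: off tool-z 1.7 w 6.8
45 mm: off tool-z 1.5 w 4.1
55 mm: off tool-z 1.4 w 4.1
65 mm: off tool-z 2.3 w 6.8
75 mm: off tool-z 1.7 w 10.4
85 mm: off tool-z 3.1 w 10.7
```

```bash
python3 -m inch '[[20,[2,-1,-2],[0,1.2,-0.5]],[20,[2.5,0,-1],[0,0.5,-0.2]],[20,[3,0,0],[0,0,0]]]'; python3 tgt.py 0 7; python3 -c "
import cv2
cv2.imwrite('pics/c7.png',cv2.resize(cv2.imread('pics/s7.png')[120:200,215:315],None,fx=7,fy=7,interpolation=2))"
```

```text
time: 15.68
position: [0.5556, 0.2803, 0.2076]
tool_rot: [0.035, 0.516, -0.058, 0.854]
ft_force: [-17.0, -0.6, 22.3]
grip_width: 0.0333
t 15.68 pos [0.5556 0.2803 0.2076] F [-17.   -0.6  22.3] w 0.0333
shift [-1.9 -1.8 -4.1] turn [-0.06  0.08  0.06] tool y [ 0.135  0.991 -0.   ]
F tool [-27.5  -2.9  -4.5] moment [ 0.04  1.57 -0.98]
est. mouth rel nipple (x=-axis,y,z) mm [1.7 1.7 4.4]
box [256.8 150.6  35.5  45.1] end at mm -14.6
-9 mm: off tool-z -0.4 w 8.8
1 mm: off tool-z -1.0 w 9.6
11 mm: off tool-z -0.6 w 9.9
21 mm: off tool-z -0.2 w 10.1
31 mm: off tool-z -0.2 w 9.6
41 mm: off tool-z -1.3 w 7.4
51 mm: off tool-z 1.0 w 5.4
61 mm: off tool-z -1.1 w 7.7
71 mm: off tool-z 2.2 w 11.8
81 mm: off tool-z 2.6 w 12.7
```

View pics/c7.png

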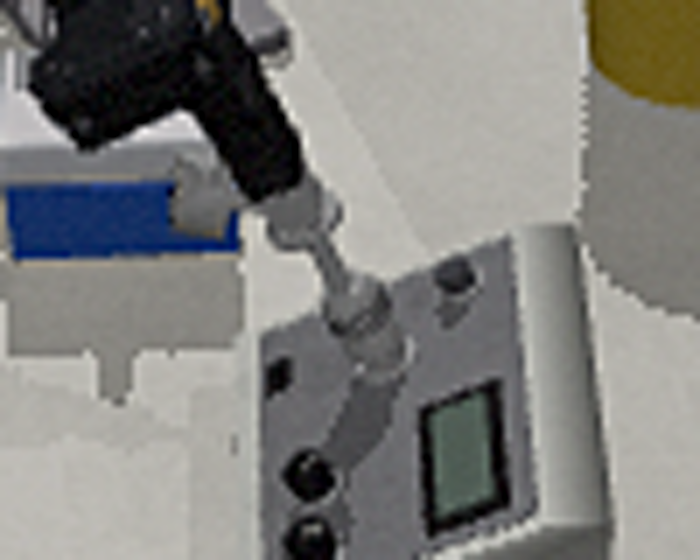

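The picture shows the coupler seated on the hexagon at crop (375,345), gauge in line with the nipple. One last force reading, then I hand in.

```bash
python3 tgt.py 0; python3 - <<'E'
from h import *
print([(np.round(d["pixel"],1).tolist(),round(float(d["confidence"]),2)) for d in imaging.tip_of("side","purge_plug")][:2])
o=get_obs(); print(o["time"],np.round(o["position"],4),np.round(o["ft_force"],1),o["grip_width"])
robot.hand_in()
E
```

```text
t 15.78 pos [0.5553 0.2802 0.2075] F [-13.8  -0.6  19.3] w 0.0337
shift [-1.8 -1.7 -3.8] turn [-0.05  0.06  0.05] tool y [ 0.135  0.991 -0.   ]
F tool [-23.4  -2.5  -3. ] moment [ 0.01  1.44 -0.83]
est. mouth rel nipple (x=-axis,y,z) mm [1.7 1.6 4. ]
[([299.3, 315.5], 0.62), ([266.2, 162.3], 0.25)]
15.825 [0.5552 0.2803 0.2075] [-14.2  -1.4  18.7] 0.03357827238422576
the job is handed in; nothing more can be done
```

The gauge is pressed onto the nipple up to a hard stop and I handed the job in at 15.8 s with it still gripped. The valve's travel has no sensor, so its opening is inferred from force and position.

**What I did:** I lifted the gauge 20 mm, drew it forward off the +y hook, and set its coupler over the tilted nipple. It had turned about 0.04 rad in the grip. I corrected for that from the side view, which then showed it within about 1 mm of the nipple's axis. Then I pressed it on along that axis.

**Last checks:**
- **Snap:** the push rose to about 11 N at the jaws. The coupler then moved on about 11 mm at about 9 N.
- **Seating:** further pushing met a hard stop, with a brief peak of about 43 N. The last wrist reading was about 23 N along the axis, plus about 2 N of tool weight, and it eased from about 27 N over the last 0.1 s. The final side picture shows the coupler on the hexagon.
- **Purge plug:** the side camera reports it within about 1 px of where it was at the start.

**Disagreement:** the hand's own estimate puts the mouth 1.7 mm past home and about 4 mm off to the side. I put that down to the gauge shifting in the pads under load, because the side view shows the coupler centred to about 1 mm. In the last side measurement the upper part of the gauge read up to 2.6 mm off the axis, so a slight lean remains possible.

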